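# Hinge fitting at the assembly bench: last screw in, door leaf held for the pin

## Task

One of the four screws that fasten the steel hinge leaf to the jamb block is missing: first take the spare brass screw from the red block and put it fully home in the empty hole, leaving the fitted screws alone. Then lift the blue hinge leaf out of its yellow stand and lower it, upright, between the knuckles of the steel leaf until the holes of all five knuckles line up for the pin, and finish while still holding it there, steady in the gripper and not resting on or pressing against the jamb. Leave the hinge pin, screwdriver, tape roll and can where they are.

Things in the scene. Friction and masses are not known exactly. Their poses are not given: they have to be found in the camera images.
- jamb: fixed aluminium block, 44 mm in x, 168 mm in y, with a 6 mm steel hinge leaf on top, upper face 42 mm above the bench. Origin on the bench under the middle of the screw row; y along screw row and hinge axis, +x to the knuckles, z up. Three steel knuckles (tubes along y, 22 mm outside, 13 mm bore, 20 mm long, centred at y = -41, 0, +41 mm) stand out on the +x side
- jamb_bore (a point): middle of the fixed knuckles' common bore axis, at x = 40, y = 0, z = 39 mm of the jamb, with the jamb's axes (bore along y). The two gaps between the fixed knuckles, centred 20.5 mm either side of here, are 21 mm wide, open above and below; the block's +x face is 18 mm from the bore axis
- hole_1 (a point): centre of the mouth of screw hole 1, in the top face of the fixed leaf, 42 mm above the bench. The holes are 11 mm wide, 46 mm apart in a row along the jamb's y in the order 1 to 4, deeper than a shank; one is empty. A screw is home with its head flat on the leaf, its origin here (1.5 mm side play)
- hole_2 (a point): centre of the mouth of screw hole 2, in the top face of the fixed leaf, 42 mm above the bench. The holes are 11 mm wide, 46 mm apart in a row along the jamb's y in the order 1 to 4, deeper than a shank; one is empty. A screw is home with its head flat on the leaf, its origin here (1.5 mm side play)
- hole_3 (a point): centre of the mouth of screw hole 3, in the top face of the fixed leaf, 42 mm above the bench. The holes are 11 mm wide, 46 mm apart in a row along the jamb's y in the order 1 to 4, deeper than a shank; one is empty. A screw is home with its head flat on the leaf, its origin here (1.5 mm side play)
- hole_4 (a point): centre of the mouth of screw hole 4, in the top face of the fixed leaf, 42 mm above the bench. The holes are 11 mm wide, 46 mm apart in a row along the jamb's y in the order 1 to 4, deeper than a shank; one is empty. A screw is home with its head flat on the leaf, its origin here (1.5 mm side play)
- screw_a: one of four identical brass cap screws: round head 16 mm across, 12 mm high; shank 8 mm thick, 22 mm long, tapered tip. Origin on its axis at the underside of the head, z up. Three are fitted in the fixed leaf, one is the spare in the red block; which is the spare changes
- screw_b: one of four identical brass cap screws: round head 16 mm across, 12 mm high; shank 8 mm thick, 22 mm long, tapered tip. Origin on its axis at the underside of the head, z up. Three are fitted in the fixed leaf, one is the spare in the red block; which is the spare changes
- screw_c: one of four identical brass cap screws: round head 16 mm across, 12 mm high; shank 8 mm thick, 22 mm long, tapered tip. Origin on its axis at the underside of the head, z up. Three are fitted in the fixed leaf, one is the spare in the red block; which is the spare changes
- screw_d: one of four identical brass cap screws: round head 16 mm across, 12 mm high; shank 8 mm thick, 22 mm long, tapered tip. Origin on its axis at the underside of the head, z up. Three are fitted in the fixed leaf, one is the spare in the red block; which is the spare changes
- spare_block: fixed red block, 60 x 60 mm and 42 mm high, with a hole like those of the fixed leaf in the middle of its top, where the spare screw stands (its head lies on the top face). Origin at the centre of its underside
- stand: fixed yellow stand, 70 x 154 mm, long along its y: two end posts, 80 mm high, 96 mm clear between them, each with an upright slot open above (11 mm wide, floor 40 mm above the bench) that holds one end of the blue leaf. Origin on the bench at its centre. It stands left or right of the jamb, the red block on the other side
- leaf: blue hinge leaf, 0.2 to 0.4 kg, upright in the stand, knuckles down. Origin in the middle of its bore axis (23 mm above the bench in the stand); y along the bore, x across its thickness, z up. Plate 8 mm thick, 130 mm wide in y, from z = +17 to +95 mm (top edge, best pinched there at mid width). Aligned when its origin is at point jamb_bore and its y along the jamb's, either way round
- leaf_end_a (a point): on the blue leaf's bore axis, outer end of one knuckle (leaf y = +28.5 mm). Its two knuckles (tubes along y, 22 mm outside, 13 mm bore, 16 mm long, centred at y = -20.5 and +20.5 mm, below the plate) go into the gaps between the fixed ones with 2.5 mm play each side
- leaf_end_b (a point): on the blue leaf's bore axis, outer end of the other knuckle (leaf y = -28.5 mm). When aligned, nothing below carries the leaf: let go, it sinks 6 mm. Raise it at least 60 mm to clear stand and fixed knuckles when carrying it
- pin: bystander: the steel hinge pin, 8 mm thick and 116 mm long with a square head, lying in a grey tray (70 x 150 x 20 mm). Origin mid-length on its axis
- screwdriver: bystander: screwdriver with a red handle, lying on the bench; origin under its middle
- tape: bystander: roll of tape, 90 mm across and 25 mm high, lying flat; origin at the centre of its underside
- can: bystander: closed spray can, 56 mm across and 160 mm high; origin at the centre of its underside
There are look-alikes about, which are no part of the job. There is more than one size of the leaf; the one meant has the size given above.

How it is judged:
On the way, in this order (a step that is already met when the one before it is completed fails the run):
1. every one of the four holes has a screw fully home (((distance between screw_a and hole_1 below 0.004 m and angle between screw_a's own z axis and vertical below 0.12 rad) or (distance between screw_b and hole_1 below 0.004 m and angle between screw_b's own z axis and vertical below 0.12 rad) or (distance between screw_c and hole_1 below 0.004 m and angle between screw_c's own z axis and vertical below 0.12 rad) or (distance between screw_d and hole_1 below 0.004 m and angle between screw_d's own z axis and vertical below 0.12 rad)) and ((distance between screw_a and hole_2 below 0.004 m and angle between screw_a's own z axis and vertical below 0.12 rad) or (distance between screw_b and hole_2 below 0.004 m and angle between screw_b's own z axis and vertical below 0.12 rad) or (distance between screw_c and hole_2 below 0.004 m and angle between screw_c's own z axis and vertical below 0.12 rad) or (distance between screw_d and hole_2 below 0.004 m and angle between screw_d's own z axis and vertical below 0.12 rad)) and ((distance between screw_a and hole_3 below 0.004 m and angle between screw_a's own z axis and vertical below 0.12 rad) or (distance between screw_b and hole_3 below 0.004 m and angle between screw_b's own z axis and vertical below 0.12 rad) or (distance between screw_c and hole_3 below 0.004 m and angle between screw_c's own z axis and vertical below 0.12 rad) or (distance between screw_d and hole_3 below 0.004 m and angle between screw_d's own z axis and vertical below 0.12 rad)) and ((distance between screw_a and hole_4 below 0.004 m and angle between screw_a's own z axis and vertical below 0.12 rad) or (distance between screw_b and hole_4 below 0.004 m and angle between screw_b's own z axis and vertical below 0.12 rad) or (distance between screw_c and hole_4 below 0.004 m and angle between screw_c's own z axis and vertical below 0.12 rad) or (distance between screw_d and hole_4 below 0.004 m and angle between screw_d's own z axis and vertical below 0.12 rad))), for 0.2 s.
2. the blue leaf is lifted out of its stand in the gripper (height (world z) of leaf above 0.07 m and contact force between the fingers and leaf above 2 N), for 0.1 s.
At the end, for the whole second after the job is handed in: Every hole has an upright screw within 4 mm of home; both ends of the blue bore are within 3.5 mm of the fixed bore axis in height and crosswise, the leaf within 3.5 mm of its place along it, upright, still, gripped with over 2 N and pushing on the jamb with under 4 N (all of step 1 and x of leaf_end_a in the frame of jamb_bore between -0.0035 and 0.0035 m and z of leaf_end_a in the frame of jamb_bore between -0.0035 and 0.0035 m and x of leaf_end_b in the frame of jamb_bore between -0.0035 and 0.0035 m and z of leaf_end_b in the frame of jamb_bore between -0.0035 and 0.0035 m and y of leaf in the frame of jamb_bore between -0.0035 and 0.0035 m and angle between leaf's own z axis and vertical below 0.15 rad and contact force between the fingers and leaf above 2 N and contact force between leaf and jamb below 4 N and linear speed of leaf below 0.02 m/s); the arm keeps its last pose, push and grip.
It fails at once if a bystander (pin, screwdriver, tape, can) is shifted more than 30 mm (distance of any of pin, screwdriver, tape, can from where it was at the start of the episode above 0.03 m).
It fails at once if a fitted screw is taken out as well (more than one screw shifted over 15 mm) (distance of each of screw_a, screw_b from where it was at the start of the episode above 0.015 m or distance of each of screw_a, screw_c from where it was at the start of the episode above 0.015 m or distance of each of screw_a, screw_d from where it was at the start of the episode above 0.015 m or distance of each of screw_b, screw_c from where it was at the start of the episode above 0.015 m or distance of each of screw_b, screw_d from where it was at the start of the episode above 0.015 m or distance of each of screw_c, screw_d from where it was at the start of the episode above 0.015 m).
It also fails if it takes over 51 s, if anything falls off the work surface, if the arm or the gripper's body presses on something with over 40 N, if the wrist force passes 120 N, or if a joint passes its speed limit or range.

## Robot

A 7-joint arm with a two-finger parallel gripper is mounted at the origin on the work surface. World frame = base frame: x ahead of the robot, y to its left, z up, the work surface at z = 0. Lengths are in m, angles in rad, forces in N, time in s.
With the tool pointing down it reaches from about 0.425 to 0.95 m from the base axis. Payload 4.7 kg.
Tool frame: the origin (TCP) lies midway between the tips of the shut fingers; the grasp point (between the pads) lies 19 mm behind it; z points along the fingers, y is the direction in which the jaws open and shut (so a half turn about z gives the same grasp; the last joint's range is limited). The gripper opens to 87 mm and grips with 3 to 60 N. Pads are 19 mm wide; open, the fingers measure 117 mm over their backs; the gripper's body (75 mm by 190 mm) begins 51 mm behind the grasp point.
Start: joints at [-1.233, 0.469, -0.049, 1.532, 0.024, 1.141, -0.082], TCP at [0.242, 0.63, 0.223] pointing down, gripper open.
Joint ranges: [-2.59, 2.59], [-0.33, 1.99], [-1.39, 1.29], [0.1, 2.45], [-1.04, 4.18], [0.21, 1.99], [-2.66, 2.66]. Speed limits (rad/s): [2.57, 2.57, 3.14, 3.14, 3.14, 3.14, 3.14].

## Interface

Orientations are given as a unit quaternion [w, x, y, z].
In Python, from plant import manip, capture, camera_model, ticket gives the robot as it stands.
- The arm moves only by the tool carry_out, never from a script. Its argument "deltas" is a list that holds one entry, the list of rows, each a list of 5 numbers: the finger opening in mm, from 0 to 87, then the shift along the tool's x, y, z in mm, then the turn about the tool's z in degrees. In form: [[[claw, dx, dy, dz, roll], ...]]. A call has exactly 8 rows; each row is the pose to reach, as a shift and turn from the pose measured when the call began, along the tool's axes at that moment; what a row does not reach only later rows make up. A row lasts 1/8 s, in which the tool goes at most 62.5 mm and 10.7 degrees, less where a joint would pass 70% of its speed; a pose out of reach is approached as far as the arm can. A call with a gripper value outside its range is refused whole. The fingers move at their own pace and stop on an object; the grip force is fixed at half the most. Time passes only in rows, so rows that repeat a pose let the fingers close, or fill a call up. It gives the time, the measured TCP pose, the force and the opening at its end, in the units of the state.
- manip.observe(): the state, without advancing time (a new reading comes with each control period).
- capture(name): name is "side" or "top"; returns (picture, depth): 420x560x3 uint8, red, green, blue; 420x560 float32, m along the optical axis (not along the pixel's ray), 0 where there is no reading.
- camera_model(name): a dict with "intrinsics" (3x3 intrinsics, pixels), "R" (3x3) and "t" (3): a world point X has camera coordinates R X + t. Camera axes: x right, y down, z forward; pixel columns grow to the right and rows downward; lengths in m; the calibration is good to about 2 mm. A picture is of the moment at which its call begins. camera_model takes no time and is no camera call.
- ticket.job_done(): hands the job in, once; it reports no verdict.
The state is a dict: "t": time; "joint_pos": joint angles; "dq": joint speeds; "joint_torque": joint torques, N m; "position": TCP position; "tool_rot": TCP orientation; "contact_force": force on the tool from outside, world axes, zero at the start; "torque": the same for the moment, N m; "gripper_width": finger opening in m.
Only numpy, scipy, OpenCV 4.12 (cv2) and the standard library are available. Lean on these libraries where they do the work, as an engineer would, in place of code of your own. Each camera call takes 0.05 s, during which the arm holds its last target.

## Working session

There is one attempt and no reset: what is moved stays moved. The work goes in short steps, Python scripts to look and compute and a tool call to move; the robot and the scene stay as the last step left them, time stands still between calls to the robot, and variables do not carry over. Pictures are saved under pics/ and viewed, and the job is handed in when it is done.

Besides the shell and the picture viewer there is one more tool, called after "Request:" as name(argument=value, ...) on one line, values as JSON. carry_out: Moves the arm, as the interface text tells. Its arguments: {"type":"object","properties":{"deltas":{"type":"array"}},"required":["deltas"]}

```bash
mkdir -p pics; cat > h.py <<'E'
import numpy as np, cv2
from plant import manip, capture, camera_model, ticket
def snap(n,f):
    p,d=capture(n); cv2.imwrite(f'pics/{f}.png',p[:,:,::-1]); np.savez(f'pics/{f}.npz',p=p,d=d); return p,d
def world(n,d,u,v):
    m=camera_model(n);K=np.array(m['intrinsics']);R=np.array(m['R']);t=np.array(m['t'])
    u=np.asarray(u,float);v=np.asarray(v,float)
    c=np.stack([(u-K[0,2])/K[0,0]*d,(v-K[1,2])/K[1,1]*d,d],-1)
    return (c-t)@R
def ray(n,u,v,z):
    m=camera_model(n);R=np.array(m['R']);t=np.array(m['t'])
    C=-R.T@t; P=world(n,np.ones(np.shape(u)),u,v); D=P-C
    return C+D*((z-C[2])/D[...,2])[...,None]
def cloud(n,d):
    v,u=np.mgrid[:420,:560]; return world(n,d,u,v)
def proj(n,X):
    m=camera_model(n);c=np.array(m['R'])@np.array(X)+m['t'];q=np.array(m['intrinsics'])@c;return q[:2]/q[2]
E
python3 - <<'E'
from h import *
snap('top','t0');snap('side','s0')
for n in('top','side'):
    m=camera_model(n);print(n,np.round(m['intrinsics'],1).tolist(),np.round(-np.array(m['R']).T@m['t'],3))
print(manip.observe())
E
```

```text
top [[380.2, 0.0, 282.2], [0.0, 380.2, 208.7], [0.0, 0.0, 1.0]] [0.351 0.06  1.088]
side [[462.6, 0.0, 274.8], [0.0, 462.6, 213.9], [0.0, 0.0, 1.0]] [ 0.251 -0.604  0.911]
{'t': 0.1, 'joint_pos': array([-1.23292512,  0.46933263, -0.04859249,  1.53352719,  0.02414292,
        1.14099856, -0.08232742]), 'dq': array([-0.00019483, -0.00248573, -0.0003638 , -0.00278817,  0.00073274,
        0.00159083,  0.00033453]), 'joint_torque': array([ 1.61334447e-03, -5.09170532e+01, -8.08166480e-02, -2.36828399e+01,
       -6.14986382e-02,  3.44694452e-02,  7.05894240e-05]), 'position': array([0.24187188, 0.6296258 , 0.22164337]), 'tool_rot': array([-1.05166170e-04,  1.82351381e-01,  9.83233070e-01, -8.32796495e-04]), 'contact_force': array([ 0.90379171,  0.48367409, -0.38483281]), 'torque': array([-0.02018384, -0.01342323, -0.01667203]), 'gripper_width': 0.08731905277072814}
```

View pics/t0.png

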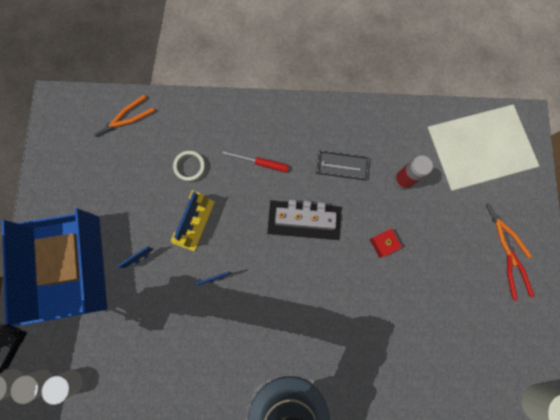

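View pics/s0.png

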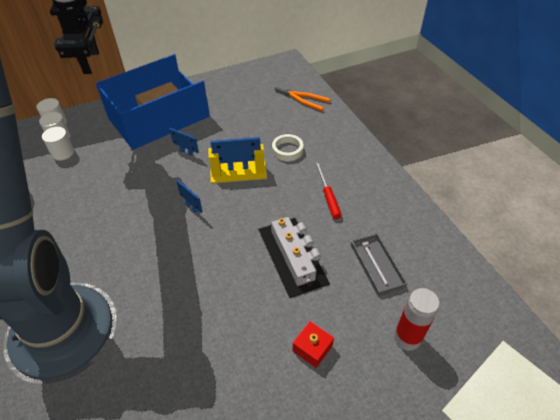

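The top view shows the jamb at about (305,218) with heads at (283,216), (299,217) and (315,218), and an empty hole near (330,220). The red block with the spare is at (387,242) and the yellow stand with a blue leaf at (190,220). There are two other blue leaves, at (134,257) and (212,279). I'll enlarge crops to check them.

```bash
python3 - <<'E'
from h import *
p=cv2.imread('pics/t0.png'); s=cv2.imread('pics/s0.png')
a=cv2.resize(p[180:290,110:250],(560,440),interpolation=cv2.INTER_CUBIC)
b=cv2.resize(p[190:265,260:410],(600,300),interpolation=cv2.INTER_CUBIC)
cv2.imwrite('pics/c1.png',a);cv2.imwrite('pics/c2.png',b)
cv2.imwrite('pics/c3.png',cv2.resize(s[110:220,160:310],(750,550),interpolation=cv2.INTER_CUBIC))
cv2.imwrite('pics/c4.png',cv2.resize(s[205:370,250:345],(340,590),interpolation=cv2.INTER_CUBIC))
for n,f in(('top','t0'),('side','s0')):
    z=np.load(f'pics/{f}.npz');P=cloud(n,z['d']);hsv=cv2.cvtColor(z['p'],cv2.COLOR_RGB2HSV)
    for nm,lo,hi in(('blue',(100,90,30),(125,255,255)),('yellow',(22,150,80),(32,255,255)),('red',(0,200,80),(5,255,255)),('brass',(10,120,90),(21,255,255))):
        m=cv2.inRange(hsv,lo,hi);k,l,st,c=cv2.connectedComponentsWithStats(m)
        for i in range(1,k):
            if st[i,4]>12:
                Q=P[(l==i)&(z['d']>0)]
                if len(Q): print(n,nm,st[i].tolist(),np.round(np.median(Q,0),3),np.round(np.percentile(Q,[2,98],axis=0),3).tolist())
E
```

```text
top blue [175, 193, 22, 45, 357] [0.516 0.283 0.107] [[0.465, 0.264, 0.032], [0.572, 0.301, 0.12]]
top blue [1, 208, 106, 119, 8182] [0.358 0.66  0.054] [[0.246, 0.505, 0.0], [0.514, 0.727, 0.129]]
top blue [117, 247, 35, 21, 255] [0.409 0.423 0.054] [[0.385, 0.387, -0.003], [0.435, 0.477, 0.075]]
top blue [195, 272, 35, 13, 126] [0.361 0.212 0.071] [[0.344, 0.171, 0.004], [0.376, 0.251, 0.075]]
top yellow [171, 193, 43, 58, 748] [0.509 0.271 0.005] [[0.444, 0.237, 0.0], [0.581, 0.321, 0.081]]
top red [266, 163, 21, 8, 69] [0.687 0.048 0.023] [[0.679, 0.022, 0.018], [0.696, 0.081, 0.028]]
top red [374, 230, 26, 25, 309] [ 0.47  -0.26   0.042] [[0.441, -0.292, 0.038], [0.5, -0.233, 0.046]]
top red [508, 256, 4, 17, 46] [ 0.426 -0.624  0.014] [[0.402, -0.63, 0.01], [0.445, -0.618, 0.019]]
top red [517, 262, 6, 9, 20] [ 0.416 -0.653  0.014] [[0.406, -0.66, 0.01], [0.429, -0.647, 0.018]]
top brass [109, 95, 46, 33, 431] [0.836 0.493 0.012] [[0.8, 0.429, 0.0], [0.895, 0.544, 0.017]]
top brass [280, 213, 4, 4, 13] [0.537 0.034 0.053] [[0.534, 0.028, 0.051], [0.542, 0.036, 0.055]]
top brass
[... 2567 characters left out ...]
7, 83, 40, 20, 316] [0.394 0.646 0.071] [[0.339, 0.619, 0.067], [0.45, 0.673, 0.075]]
side brass [288, 90, 43, 21, 343] [0.839 0.491 0.014] [[0.8, 0.427, 0.001], [0.896, 0.544, 0.019]]
side brass [17, 112, 5, 8, 20] [-0.082  1.129 -0.198] [[-0.092, 1.123, -0.211], [-0.078, 1.136, -0.183]]
side brass [279, 218, 6, 8, 36] [0.537 0.032 0.054] [[0.531, 0.028, 0.045], [0.544, 0.042, 0.059]]
side brass [286, 233, 6, 7, 36] [ 0.534 -0.014  0.055] [[0.527, -0.019, 0.044], [0.54, -0.007, 0.059]]
side brass [293, 248, 7, 7, 36] [ 0.532 -0.06   0.053] [[0.526, -0.064, 0.044], [0.539, -0.051, 0.057]]
side brass [310, 334, 8, 10, 62] [ 0.47  -0.263  0.054] [[0.464, -0.269, 0.042], [0.481, -0.255, 0.058]]
```

View pics/c3.png

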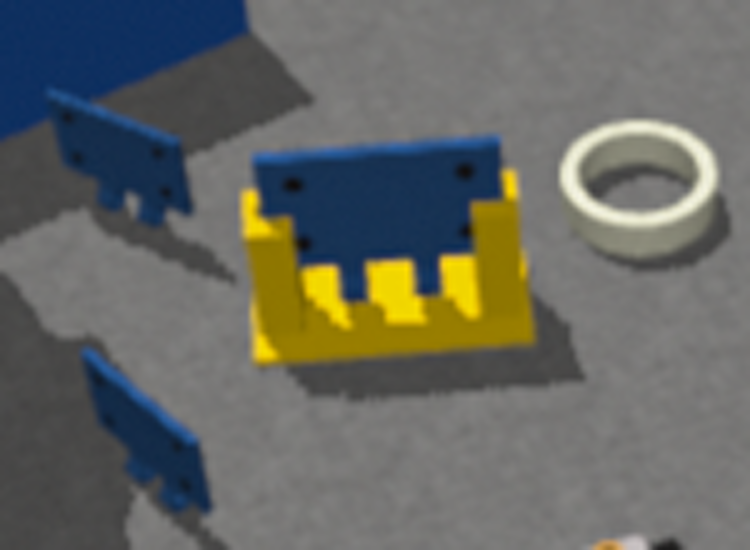

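View pics/c2.png

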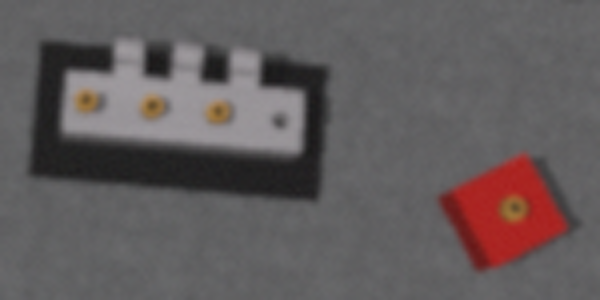

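View pics/c4.png

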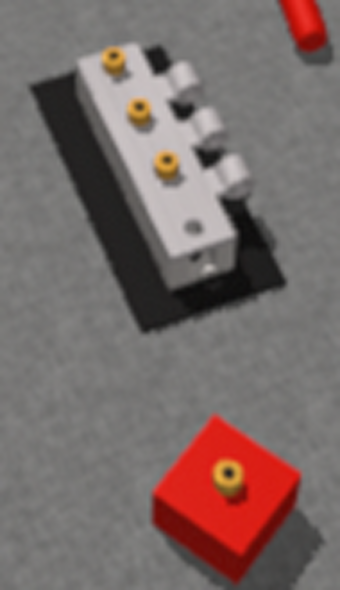

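View pics/c1.png

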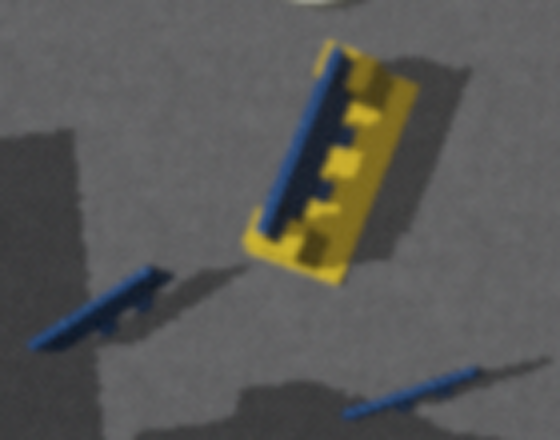

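The crops confirm it. The leaf in the stand, at (187,215) top and (235,152) side, has its top at z≈0.118 and is about 130 mm wide, so it fits. The two free-standing ones, at (134,257) and (212,279), are only about 75 mm high and 90 mm wide, so they're look-alikes. The empty hole is the far −y one and the spare is on the red block. Next come the exact positions.

```bash
cat > meas.py <<'E'
from h import *
def heads(n,f,lim=None):
    z=np.load(f'pics/{f}.npz');hsv=cv2.cvtColor(z['p'],cv2.COLOR_RGB2HSV);P=cloud(n,z['d'])
    m=cv2.inRange(hsv,(8,80,60),(28,255,255));m=cv2.morphologyEx(m,cv2.MORPH_CLOSE,np.ones((5,5)))
    m[(P[...,2]<.035)|(P[...,2]>.065)|(P[...,0]<.42)|(P[...,0]>.6)|(abs(P[...,1]+.12)>.2)]=0
    k,l,st,c=cv2.connectedComponentsWithStats(m)
    return [(c[i],st[i,4],ray(n,*c[i],.050)) for i in range(1,k) if st[i,4]>10]
if __name__=='__main__':
    np.set_printoptions(suppress=True,precision=4)
    for n,f in(('top','t0'),('side','s0')):
        for c,a,X in heads(n,f): print(n,c.round(1),a,X)
    # hole: dark blob
    for n,f in(('top','t0'),('side','s0')):
        z=np.load(f'pics/{f}.npz');g=cv2.cvtColor(z['p'],cv2.COLOR_RGB2GRAY)
        u,v=proj(n,[.5315,-.105,.042]).round().astype(int);print(n,u,v)
        w=g[v-6:v+7,u-6:u+7];print(w)
    # leaf top edge
    for n,f in(('top','t0'),('side','s0')):
        z=np.load(f'pics/{f}.npz');P=cloud(n,z['d']);hsv=cv2.cvtColor(z['p'],cv2.COLOR_RGB2HSV)
        b=(cv2.inRange(hsv,(100,90,30),(125,255,255))>0)&(abs(P[...,0]-.52)<.09)&(abs(P[...,1]-.284)<.06)
        Q=P[b&(P[...,2]>.112)] if n=='top' else P[b]
        r=cv2.minAreaRect(Q[:,:2].astype(np.float32)*1000);print('leaf',n,len(Q),r,Q.mean(0),Q[:,2].max())
        # rectangle of stand
        y=(cv2.inRange(hsv,(20,130,50),(34,255,255))>0)&(abs(P[...,0]-.52)<.1)&(abs(P[...,1]-.284)<.08)
        print('stand',cv2.minAreaRect(P[y][:,:2].astype(np.float32)*1000))
    # jamb top face & knuckles
    for n,f in(('top','t0'),('side','s0')):
        z=np.load(f'pics/{f}.npz');P=cloud(n,z['d'])
        b=(abs(P[...,2]-.042)<.003)&(abs(P[...,0]-.53)<.05)&(abs(P[...,1]+.035)<.11)
        k,l=cv2.connectedComponents(b.astype(np.uint8));i=np.bincount(l[l>0]).argmax()
        print('jamb',cv2.minAreaRect(P[l==i][:,:2].astype(np.float32)*1000))
        b=(abs(P[...,2]-.047)<.006)&(P[...,0]>.555)&(P[...,0]<.6)&(abs(P[...,1]+.035)<.08)
        k,l,st,c=cv2.connectedComponentsWithStats(b.astype(np.uint8))
        for i in range(1,k):
            if st[i,4]>5:print('kn',P[l==i].mean(0),st[i,4])
E
python3 meas.py; python3 -c "
from h import *
from scipy.spatial.transform import Rotation as R
q=manip.observe()['tool_rot'];print(R.from_quat(np.roll(q,-1)).as_matrix().round(3))"
```

```text
top [281.  214.8] 23 [0.5382 0.0336 0.05  ]
top [297.7 216.1] 24 [ 0.536  -0.0128  0.05  ]
top [314.  217.7] 24 [ 0.5329 -0.0584  0.05  ]
top [388.  241.6] 35 [ 0.4723 -0.2642  0.05  ]
side [281.3 221.5] 46 [0.5383 0.036  0.05  ]
side [288.5 235.7] 42 [ 0.5356 -0.0101  0.05  ]
side [296.1 250.5] 44 [ 0.5332 -0.056   0.05  ]
side [313.2 338.1] 76 [ 0.4714 -0.2618  0.05  ]
top 330 219
[[147 146 144 144 145 145 142 136 136 135 128 109  68]
 [150 149 148 149 149 150 148 149 147 150 143 122  72]
 [149 151 149 151 150 149 152 151 150 151 146 124  76]
 [152 150 152 151 149 149 149 149 150 151 146 124  74]
 [150 151 152 150 146 142 141 145 149 149 147 124  75]
 [151 150 148 143 132 119 119 130 145 149 144 123  69]
 [150 151 147 136 112  98 100 117 136 146 144 122  69]
 [151 151 147 136 106  80  87 112 136 148 145 122  68]
 [150 150 148 142 123  96  95 118 140 148 145 119  66]
 [148 149 149 147 141 131 129 137 146 147 139 110  61]
 [150 149 151 149 149 146 146 148 150 148 136 104  55]
 [150 150 150 148 149 150 151 150 148 147 134 102  56]
 [149 150 150 150 150 151 150 151 149 148 135 103  55]
[... 1026 characters left out ...]
3.3213195800781), (17.923105239868164, 127.80169677734375), 73.04751586914062) [0.5192 0.2842 0.0847] 0.12348309541442355
stand ((526.2951049804688, 304.1349792480469), (115.26683807373047, 158.20155334472656), 74.48251342773438)
jamb ((541.71728515625, -36.16630554199219), (167.32742309570312, 58.1307373046875), 86.64154815673828)
kn [0.5724 0.0029 0.0459] 64
kn [ 0.5724 -0.0374  0.0463] 57
kn [ 0.5701 -0.0783  0.0461] 60
jamb ((538.9951782226562, -32.40131378173828), (170.6491241455078, 55.634010314941406), 86.50450897216797)
kn [0.5676 0.0098 0.0462] 109
kn [ 0.5685 -0.035   0.0469] 96
kn [ 0.5673 -0.076   0.0471] 88
[[-0.933  0.359 -0.001]
 [ 0.359  0.933 -0.002]
 [-0.    -0.002 -1.   ]]
```

Request:
carry_out(deltas=[[[87,-44,-41,0,9],[87,-88,-82,0,18],[87,-131,-122,0,27],[87,-175,-163,0,36],[87,-218,-204,0,45],[87,-262,-245,0,54],[87,-305,-285,0,63],[87,-348,-326,0,72.4]]])

```text
t: 1.1
position: [0.4502, 0.1987, 0.2221]
tool_rot: [0.0, 0.73, 0.684, -0.001]
contact_force: [1.1, -0.2, -0.7]
gripper_width: 0.0872
```

```bash
cat >> h.py <<'E'
from scipy.spatial.transform import Rotation as Ro
def go(x,y,z,yaw=None):
    o=manip.observe();M=Ro.from_quat(np.roll(o['tool_rot'],-1)).as_matrix()
    d=M.T@(np.array([x,y,z])-o['position'])*1000
    cy=np.degrees(np.arctan2(M[1,1],M[0,1]))
    print('t',round(o['t'],2),'pos',o['position'].round(4),'yaw(y)',cy.round(2),'tilt',M[:,2].round(4),'F',o['contact_force'].round(1),'w',round(o['gripper_width'],4))
    print('delta',d.round(1),'roll',None if yaw is None else round(-((yaw-cy+90)%180-90),2))
E
python3 -c "
from h import *
go(.472,-.263,.15,-3.4)
a=ray('top',329.4,219.9,.042);b=ray('side',303.7,268.,.042);print(a,b)
"
```

```text
t 1.1 pos [0.4502 0.1987 0.2221] yaw(y) -3.71 tilt [-6.0e-04 -1.4e-03 -1.0e+00] F [ 1.1 -0.2 -0.7] w 0.0872
delta [-459.2   51.6   72.8] roll -0.31
[ 0.52943754 -0.10261484  0.042     ] [ 0.53038927 -0.10105172  0.042     ]
```

Request:
carry_out(deltas=[[[87,-58,7,0,0],[87,-116,13,0,0],[87,-174,20,0,0],[87,-232,26,10,0],[87,-290,33,25,0],[87,-348,39,40,0],[70,-406,46,55,0],[50,-459,51.6,73,-0.3]]])

```text
t: 2.1
position: [0.472, -0.2647, 0.1492]
tool_rot: [0.001, 0.728, 0.686, -0.001]
contact_force: [0.5, -0.6, 0.4]
gripper_width: 0.0743
```

```bash
python3 -c "
from h import *
go(.472,-.263,.0445,-3.4)
for n in('top','side'):
    snap(n,n[0]+'1')
    u,v=proj(n,[.47,-.263,.07]).astype(int);p=cv2.imread(f'pics/{n[0]}1.png')
    cv2.imwrite(f'pics/{n[0]}1c.png',cv2.resize(p[max(v-60,0):v+60,u-70:u+70],(560,480)))
a,b=[cv2.imread(f'pics/{n}1c.png') for n in 'ts'];cv2.imwrite('pics/c5.png',cv2.resize(np.hstack([a,b]),(800,343)))
"
```

```text
t 2.1 pos [ 0.472  -0.2647  0.1492] yaw(y) -3.4 tilt [-2.0e-04 -1.6e-03 -1.0e+00] F [ 0.5 -0.6  0.4] w 0.0743
delta [ 1.800e+00 -1.000e-01  1.047e+02] roll 0.0
```

View pics/c5.png

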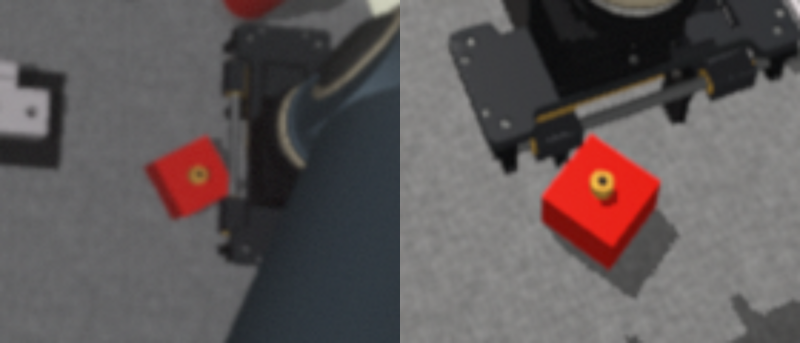

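The spare head stands clear between the fingers' paths, at crop pixels (198,175) top and (601,183) side. I'll descend and grip.

Request:
carry_out(deltas=[[[45,1.8,0,30,0],[45,1.8,0,60,0],[45,1.8,0,85,0],[45,1.8,0,97,0],[45,1.8,0,104,0],[45,1.8,0,104.5,0],[25,1.8,0,104.5,0],[5,1.8,0,104.5,0]]])

```text
t: 3.2
position: [0.4694, -0.2681, 0.0445]
tool_rot: [0.001, 0.731, 0.682, -0.003]
contact_force: [-0.9, -0.3, -0.3]
gripper_width: 0.0325
```

Request:
carry_out(deltas=[[[5,0,0,0,0],[5,0,0,0,0],[5,0,0,0,0],[5,0,0,0,0],[5,0,0,0,0],[5,0,0,0,0],[5,0,0,0,0],[5,0,0,0,0]]])

```text
t: 4.2
position: [0.4696, -0.2682, 0.0447]
tool_rot: [0.001, 0.731, 0.682, -0.003]
contact_force: [0.2, 0.2, 4.5]
gripper_width: 0.0145
```

```bash
python3 -c "
from h import *
go(.5302,-.1027,.13,-3.4)
"
```

```text
t 4.2 pos [ 0.4696 -0.2682  0.0447] yaw(y) -3.97 tilt [-0.0023 -0.0057 -1.    ] F [0.2 0.2 4.5] w 0.0145
delta [168.8  48.8 -86.4] roll -0.57
```

```bash
python3 -c "
from h import *
o=manip.observe();print(o['joint_pos'].round(3),o['dq'].round(3))
for n in('top','side'):
    snap(n,n[0]+'2')
    u,v=proj(n,[.47,-.263,.07]).astype(int);p=cv2.imread(f'pics/{n[0]}2.png')
    cv2.imwrite(f'pics/{n[0]}2c.png',cv2.resize(p[max(v-60,0):v+60,u-70:u+70],(560,480)))
a,b=[cv2.imread(f'pics/{n}2c.png') for n in 'ts'];cv2.imwrite('pics/c6.png',cv2.resize(np.hstack([a,b]),(800,343)))
"
```

```text
[ 0.028  0.528  0.536  2.033 -0.409  0.685  0.757] [-0.001 -0.     0.    -0.    -0.001 -0.001  0.   ]
```

View pics/c6.png

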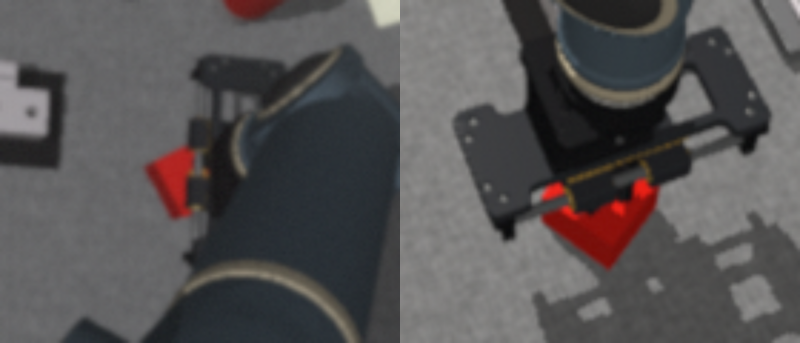

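The hand settled about 5 mm short in y (at −0.268 against a screw at −0.263), and 14.5 mm is narrower than the 16 mm head. I'll open, re-centre and grip again.

Request:
carry_out(deltas=[[[40,0,0,0,0],[40,0,0,0,0],[40,2,2,0,0],[40,5.2,2.4,0,0],[40,5.2,2.4,0,0],[40,5.2,2.4,0,0],[40,5.2,2.4,0,-0.5],[40,5.2,2.4,0,-0.5]]])

```text
t: 5.3
position: [0.4724, -0.2633, 0.0447]
tool_rot: [0.001, 0.728, 0.685, -0.003]
contact_force: [0.2, 0.1, 0.0]
gripper_width: 0.04
```

```bash
python3 -c "
from h import *
go(.472,-.263,.0445,-3.4)
snap('side','s3');p=cv2.imread('pics/s3.png');cv2.imwrite('pics/s3c.png',cv2.resize(p[270:400,240:400],(800,650))[:600])
"
```

```text
t 5.3 pos [ 0.4724 -0.2633  0.0447] yaw(y) -3.47 tilt [-0.0022 -0.0057 -1.    ] F [0.2 0.1 0. ] w 0.04
delta [ 0.3 -0.4  0.2] roll -0.07
```

View pics/s3c.png

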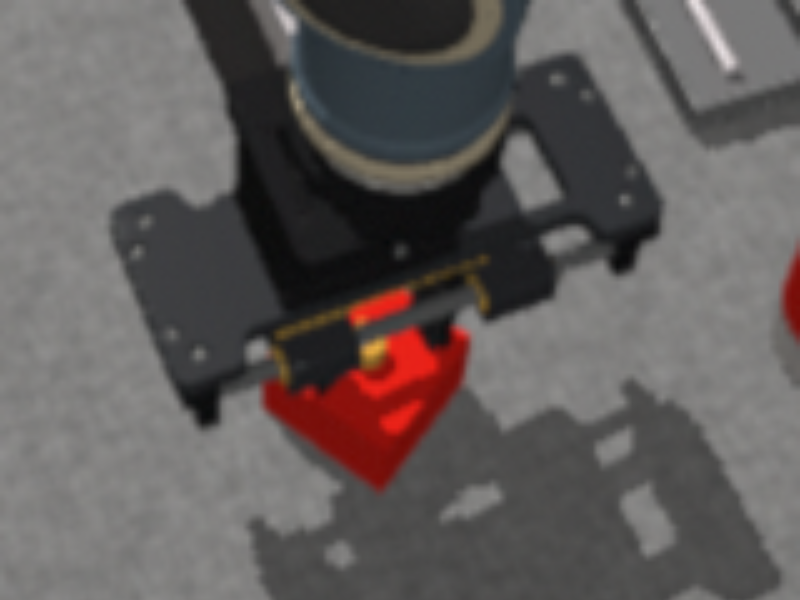

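The brass head at (373,352) now stands between the fingers. I'll close and lift.

Request:
carry_out(deltas=[[[5,0.3,-0.3,0,0],[5,0.3,-0.3,0,0],[5,0.3,-0.3,0,0],[5,0.3,-0.3,0,0],[5,0.3,-0.3,-5,0],[5,0.3,-0.3,-20,0],[5,0.3,-0.3,-45,0],[5,0.3,-0.3,-70,0]]])

```text
t: 6.35
position: [0.4723, -0.2628, 0.1164]
tool_rot: [0.002, 0.728, 0.685, -0.003]
contact_force: [0.5, -0.0, 0.1]
gripper_width: 0.0146
```

```bash
python3 -c "
from h import *
go(.5302,-.1027,.115,-3.4)
snap('side','s4');p=cv2.imread('pics/s4.png');cv2.imwrite('pics/s4c.png',cv2.resize(p[250:380,240:400],(800,650))[:600])
"
```

```text
t 6.35 pos [ 0.4723 -0.2628  0.1164] yaw(y) -3.49 tilt [-0.0015 -0.0061 -1.    ] F [ 0.5 -0.   0.1] w 0.0146
delta [163.4  48.    0.3] roll -0.09
```

View pics/s4c.png

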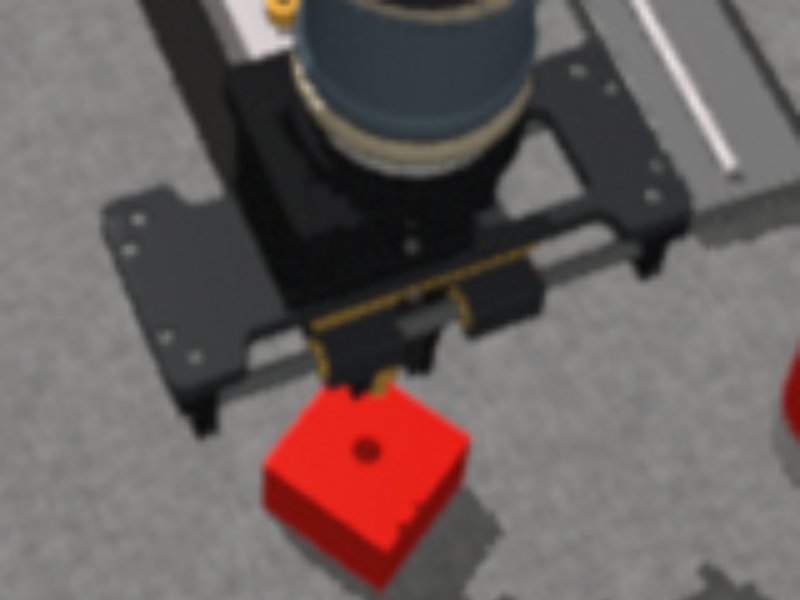

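```bash
python3 -c "
from h import *
print(ray('side',313.4,340.,.042))
z=np.load('pics/s4.npz')['p'];hsv=cv2.cvtColor(z,cv2.COLOR_RGB2HSV);m=cv2.inRange(hsv,(8,80,60),(28,255,255));m[:318]=0;m[335:]=0;m[:,:305]=0;m[:,325:]=0
v,u=np.nonzero(m);print(len(u),u.mean(),v.mean(),u.min(),u.max(),v.min(),v.max());print(proj('side',[.4723,-.2628,.1164]),proj('side',[.4723,-.2628,.095]))
"
```

```text
[ 0.47187238 -0.26243829  0.042     ]
26 314.5 325.0769230769231 305 319 322 328
[315.55506421 322.76386169] [314.98916749 327.9706594 ]
```

The screw is held near the tips (brass at px (314,325)), and the red hole is empty. I'll carry it over hole 4.

Request:
carry_out(deltas=[[[5,21,6,0,0],[5,42,12,0,0],[5,63,18,0,0],[5,84,24,0,0],[5,110,32,0,0],[5,135,40,5,0],[5,155,46,10,0],[5,164.3,48,15,0]]])

```text
t: 7.4
position: [0.5327, -0.1019, 0.1033]
tool_rot: [0.004, 0.728, 0.686, -0.001]
contact_force: [-1.2, -0.3, -0.5]
gripper_width: 0.0147
```

```bash
python3 -c "
from h import *
go(.5302,-.1018,.075,-3.4)
snap('side','s5');p=cv2.imread('pics/s5.png');cv2.imwrite('pics/s5c.png',cv2.resize(p[190:300,230:370],(700,550)))
"
```

```text
t 7.4 pos [ 0.5327 -0.1019  0.1033] yaw(y) -3.42 tilt [ 0.0043 -0.0077 -1.    ] F [-1.2 -0.3 -0.5] w 0.0147
delta [ 0.2 -2.6 28.3] roll -0.02
```

View pics/s5c.png

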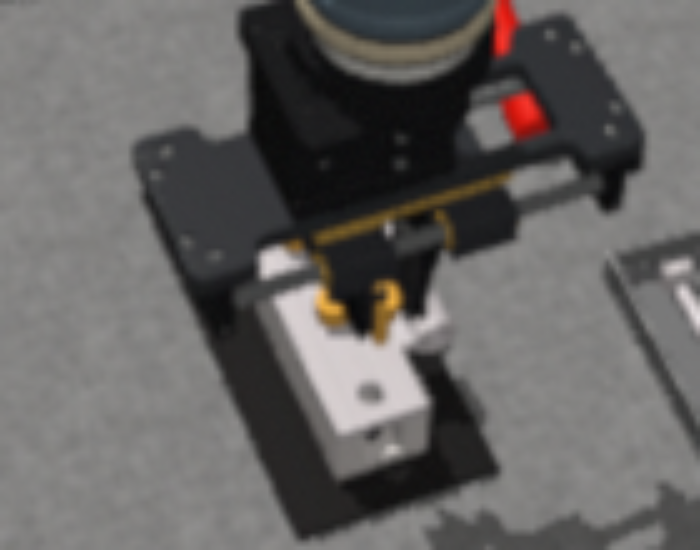

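The shank hangs straight at crop (380,325) over the hole at (370,392). I'll stop just above the hole and check again.

Request:
carry_out(deltas=[[[5,0.2,-1,5,0],[5,0.2,-2.5,10,0],[5,0.2,-2.5,16,0],[5,0.2,-2.5,22,0],[5,0.2,-2.5,28,0],[5,0.2,-2.5,30,0],[5,0.2,-2.5,30,0],[5,0.2,-2.5,30,0]]])

```text
t: 8.45
position: [0.5301, -0.1009, 0.0727]
tool_rot: [0.004, 0.728, 0.686, -0.001]
contact_force: [0.9, 0.8, -0.2]
gripper_width: 0.0145
```

```bash
python3 -c "
from h import *
go(.5302,-.1018,.0445,-3.4)
snap('side','s6');p=cv2.imread('pics/s6.png');cv2.imwrite('pics/s6c.png',cv2.resize(p[230:290,270:340],(700,600),interpolation=cv2.INTER_CUBIC))
print(proj('side',[.5302,-.1018,.042]),proj('side',[.5302,-.1018,.049]))
"
```

```text
t 8.45 pos [ 0.5301 -0.1009  0.0727] yaw(y) -3.37 tilt [ 0.0034 -0.0072 -1.    ] F [ 0.9  0.8 -0.2] w 0.0145
delta [-0.7  0.  28.2] roll 0.03
[303.77313412 268.28539173] [303.87073194 266.53922187]
```

View pics/s6c.png

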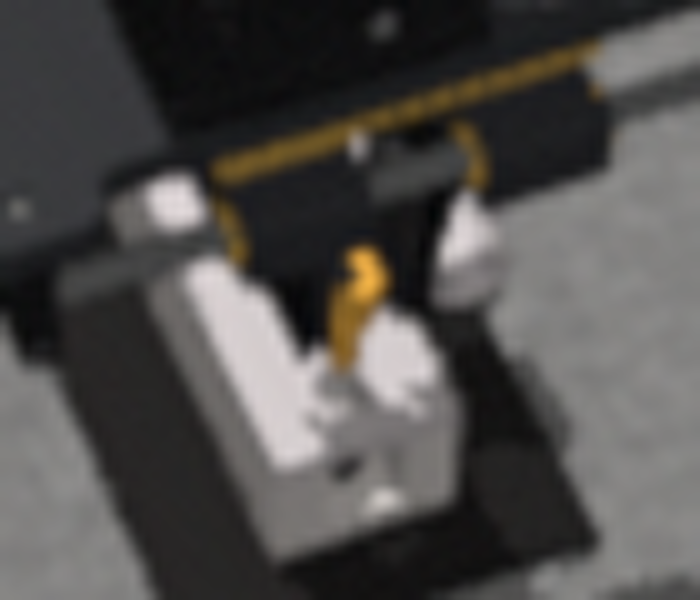

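The tip at px (304.2,266.5) coincides with the predicted hole axis (303.9,266.5). I'll insert gently.

Request:
carry_out(deltas=[[[5,-0.7,0,3,0],[5,-0.7,0,6,0],[5,-0.7,0,9,0],[5,-0.7,0,12,0],[5,-0.7,0,15,0],[5,-0.7,0,18,0],[5,-0.7,0,20,0],[5,-0.7,0,20,0]]])

```text
t: 9.5
position: [0.5301, -0.1017, 0.0525]
tool_rot: [0.004, 0.728, 0.686, -0.001]
contact_force: [-0.2, -0.1, 0.5]
gripper_width: 0.0145
```

```bash
python3 -c "
from h import *
go(.5302,-.1018,.0445,-3.4)
snap('side','s7');p=cv2.imread('pics/s7.png');cv2.imwrite('pics/s7c.png',cv2.resize(p[230:290,270:340],(700,600),interpolation=cv2.INTER_CUBIC))
"
```

```text
t 9.5 pos [ 0.5301 -0.1017  0.0525] yaw(y) -3.37 tilt [ 0.0031 -0.0072 -1.    ] F [-0.2 -0.1  0.5] w 0.0145
delta [0.  0.1 8. ] roll 0.03
```

View pics/s7c.png

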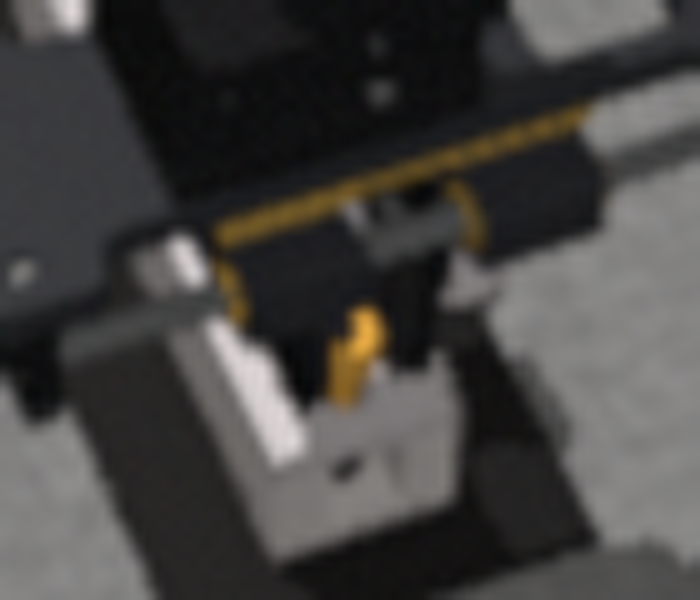

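The shank has entered the hole with no force. I'll push the last 8 mm and let go.

Request:
carry_out(deltas=[[[5,0,0,3,0],[5,0,0,6,0],[5,0,0,8,0],[5,0,0,8.5,0],[5,0,0,8.5,0],[5,0,0,8.5,0],[5,0,0,8.5,0],[5,0,0,8.5,0]]])

```text
t: 10.55
position: [0.5301, -0.1018, 0.0446]
tool_rot: [0.003, 0.728, 0.686, -0.001]
contact_force: [-0.9, 1.0, 4.3]
gripper_width: 0.0147
```

Request:
carry_out(deltas=[[[20,0,0,0,0],[30,0,0,0,0],[40,0,0,0,0],[40,0,0,-5,0],[40,0,0,-25,0],[40,0,0,-60,0],[40,0,0,-100,0],[60,0,0,-140,0]]])

```text
t: 11.55
position: [0.5295, -0.1009, 0.1861]
tool_rot: [0.004, 0.728, 0.686, -0.001]
contact_force: [0.6, 0.9, 0.2]
gripper_width: 0.0444
```

```bash
python3 -c "
from h import *
go(.519,.284,.2,71.3)
for n in('top','side'):snap(n,n[0]+'8')
from meas import heads
for n in('top','side'):
  for c,a,X in heads(n,n[0]+'8'): print(n,c.round(1),a,X.round(4))
p=cv2.imread('pics/s8.png');cv2.imwrite('pics/s8c.png',cv2.resize(p[200:290,250:350],(660,594),interpolation=cv2.INTER_CUBIC))
"
```

```text
t 11.55 pos [ 0.5295 -0.1009  0.1861] yaw(y) -3.39 tilt [ 0.0032 -0.0067 -1.    ] F [0.6 0.9 0.2] w 0.0444
delta [383.5 -33.2 -16.5] roll -74.69
top [281.  214.8] 23 [0.5382 0.0336 0.05  ]
top [297.7 216.1] 24 [ 0.536  -0.0128  0.05  ]
top [314.  217.6] 23 [ 0.5332 -0.0583  0.05  ]
side [281.7 222.9] 27 [0.5373 0.0316 0.05  ]
side [288.4 235.7] 41 [ 0.5354 -0.0102  0.05  ]
side [296.1 250.5] 44 [ 0.5332 -0.056   0.05  ]
side [303.9 265.9] 52 [ 0.5307 -0.101   0.05  ]
```

View pics/s8c.png

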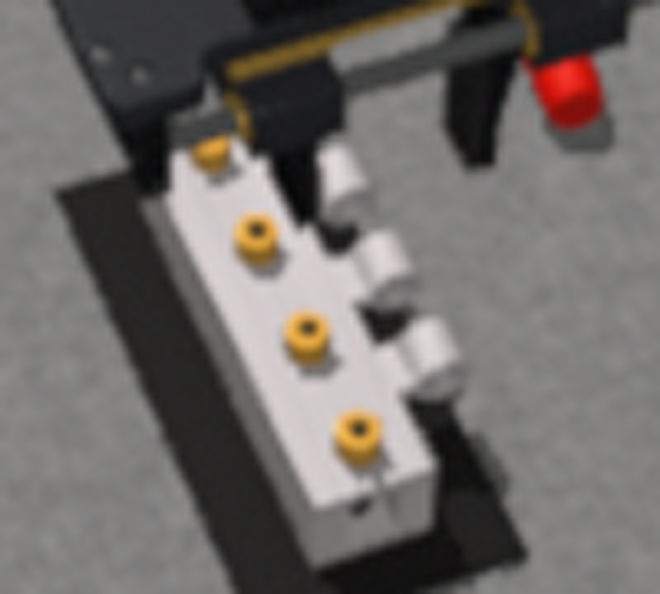

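The fourth screw sits at px (304,266), flat like its neighbours. Next is the leaf.

Request:
carry_out(deltas=[[[70,48,-4,-5,-9],[80,96,-8,-10,-18.5],[87,144,-12,-15,-28],[87,192,-17,-17,-37.5],[87,240,-21,-17,-47],[87,288,-25,-17,-56.5],[87,336,-29,-17,-66],[87,383.5,-33.2,-17,-74.7]]])

```text
t: 12.65
position: [0.5213, 0.2845, 0.2027]
tool_rot: [0.006, 0.16, 0.987, -0.003]
contact_force: [1.3, 0.5, 0.4]
gripper_width: 0.087
```

```bash
python3 -c "
from h import *
go(.519,.2838,.13,71.3)
for n in('top','side'):snap(n,n[0]+'9')
p=cv2.imread('pics/s9.png');q=cv2.imread('pics/t9.png');cv2.imwrite('pics/s9c.png',np.hstack([cv2.resize(p[70:190,170:300],(400,369)),cv2.resize(q[160:280,130:260],(400,369))]))
"
```

```text
t 12.65 pos [0.5213 0.2845 0.2027] yaw(y) 71.6 tilt [ 0.0113 -0.0071 -0.9999] F [1.3 0.5 0.4] w 0.087
delta [ 2.9 -1.1 72.7] roll 0.3
```

View pics/s9c.png

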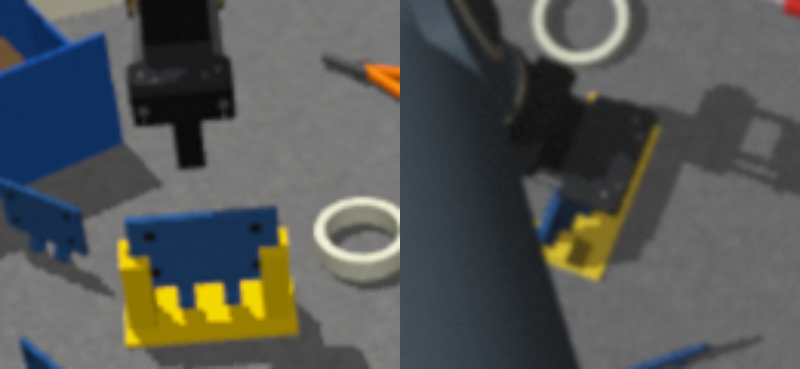

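The hand is centred above the leaf. I'll go down in two steps.

Request:
carry_out(deltas=[[[60,2.9,-1.1,15,0.3],[60,2.9,-1.1,30,0.3],[60,2.9,-1.1,45,0.3],[60,2.9,-1.1,60,0.3],[60,2.9,-1.1,68,0.3],[60,2.9,-1.1,72.7,0.3],[60,2.9,-1.1,72.7,0.3],[60,2.9,-1.1,72.7,0.3]]])

```text
t: 13.75
position: [0.5177, 0.2899, 0.13]
tool_rot: [0.006, 0.16, 0.987, -0.001]
contact_force: [-0.1, 0.1, 0.4]
gripper_width: 0.0598
```

```bash
python3 -c "
from h import *
go(.519,.2838,.079,71.3)
"
```

```text
t 13.75 pos [0.5177 0.2899 0.13  ] yaw(y) 71.63 tilt [ 0.0112 -0.0031 -0.9999] F [-0.1  0.1  0.4] w 0.0598
delta [-2.6 -5.4 51. ] roll 0.33
```

Request:
carry_out(deltas=[[[60,-1.3,-3,0,0.3],[60,-2.6,-5.4,10,0.3],[60,-2.6,-5.4,20,0.3],[60,-2.6,-5.4,30,0.3],[60,-2.6,-5.4,40,0.3],[60,-2.6,-5.4,48,0.3],[60,-2.6,-5.4,51,0.3],[60,-2.6,-5.4,51,0.3]]])

```text
t: 14.75
position: [0.519, 0.2838, 0.0789]
tool_rot: [0.006, 0.162, 0.987, -0.001]
contact_force: [0.3, 0.4, 0.5]
gripper_width: 0.0599
```

```bash
python3 -c "
from h import *
go(.519,.2838,.079,71.3)
"
```

```text
t 14.75 pos [0.519  0.2838 0.0789] yaw(y) 71.32 tilt [ 0.0111 -0.0032 -0.9999] F [0.3 0.4 0.5] w 0.0599
delta [ 0.   0.  -0.1] roll 0.02
```

Request:
carry_out(deltas=[[[30,0,0,0,0],[5,0,0,0,0],[5,0,0,0,0],[5,0,0,0,0],[5,0,0,0,0],[5,0,0,0,0],[5,0,0,0,0],[5,0,0,0,0]]])

```text
t: 15.75
position: [0.5193, 0.2846, 0.079]
tool_rot: [0.006, 0.162, 0.987, -0.0]
contact_force: [1.5, 2.9, -1.9]
gripper_width: 0.0081
```

Request:
carry_out(deltas=[[[5,0,0,-5,0],[5,0,0,-12,0],[5,0,0,-22,0],[5,0,0,-34,0],[5,0,0,-46,0],[5,0,0,-58,0],[5,0,0,-70,0],[5,0,0,-80,0]]])

```text
t: 16.75
position: [0.5184, 0.2844, 0.1599]
tool_rot: [0.006, 0.162, 0.987, -0.0]
contact_force: [-0.2, 0.4, -3.2]
gripper_width: 0.0079
```

```bash
python3 -c "
from h import *
go(.5743,-.0368,.18,-3.4)
for n in('top','side'):snap(n,n[0]+'10')
p=cv2.imread('pics/s10.png');q=cv2.imread('pics/t10.png');cv2.imwrite('pics/s10c.png',np.hstack([cv2.resize(p[70:190,170:300],(400,369)),cv2.resize(q[160:280,130:260],(400,369))]))
"
```

```text
t 16.75 pos [0.5184 0.2844 0.1599] yaw(y) 71.34 tilt [ 0.0121 -0.0023 -0.9999] F [-0.2  0.4 -3.2] w 0.0079
delta [-156.  -286.4  -18.7] roll 74.74
```

View pics/s10c.png

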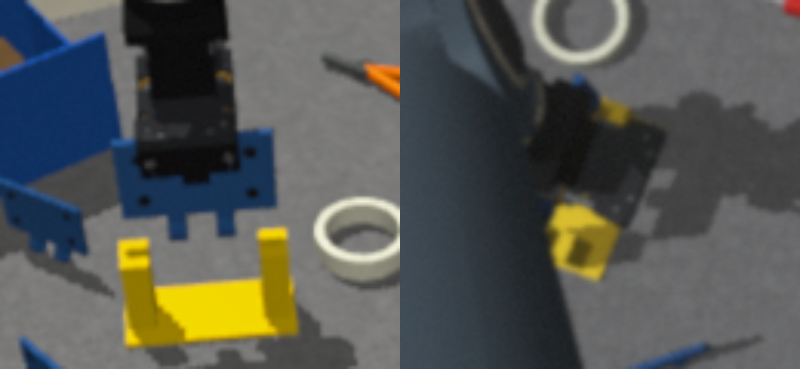

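The blue leaf is out of the stand and hangs level in the gripper. I'll carry it above the jamb while turning it 74.7°.

Request:
carry_out(deltas=[[[5,-19,-36,-8,9.4],[5,-39,-72,-15,18.8],[5,-58,-108,-15,28.2],[5,-78,-144,-15,37.6],[5,-97,-180,-15,47],[5,-117,-215,-15,56.2],[5,-136,-251,-15,65.5],[5,-156,-286.4,-15,74.7]]])

```text
t: 17.85
position: [0.5748, -0.0374, 0.1761]
tool_rot: [0.005, 0.729, 0.684, 0.005]
contact_force: [0.5, 0.8, -3.3]
gripper_width: 0.0079
```

```bash
python3 -c "
from h import *
go(.5743,-.0368,.165,-3.4)
"
```

```text
t 17.85 pos [ 0.5748 -0.0374  0.1761] yaw(y) -3.63 tilt [ 1.320e-02 -8.000e-04 -9.999e-01] F [ 0.5  0.8 -3.3] w 0.0079
delta [ 0.5 -0.7 11.1] roll -0.23
```

Request:
carry_out(deltas=[[[5,0,-0.7,5,-0.2],[5,0,-1,12,-0.2],[5,0,-1,20,-0.2],[5,0,-1,25,-0.2],[5,0,-1,28,-0.2],[5,0,-1,28,-0.2],[5,0,-1,28,-0.2],[5,0,-1,28,-0.2]]])

```text
t: 18.85
position: [0.5744, -0.0373, 0.1484]
tool_rot: [0.005, 0.728, 0.686, 0.005]
contact_force: [-0.5, 0.1, -4.0]
gripper_width: 0.0079
```

```bash
python3 -c "
from h import *
go(.5736,-.0372,.145,-3.4)
for n in('top','side'):snap(n,n[0]+'11')
p=cv2.imread('pics/s11.png');q=cv2.imread('pics/t11.png');cv2.imwrite('pics/s11c.png',cv2.resize(p[150:290,250:370],(510,595),interpolation=cv2.INTER_CUBIC));cv2.imwrite('pics/t11c.png',cv2.resize(q[150:270,230:380],(750,600),interpolation=cv2.INTER_CUBIC))
"
```

```text
t 18.85 pos [ 0.5744 -0.0373  0.1484] yaw(y) -3.43 tilt [ 1.370e-02 -7.000e-04 -9.999e-01] F [-0.5  0.1 -4. ] w 0.0079
delta [ 0.1 -0.8  3.4] roll -0.03
```

View pics/s11c.png

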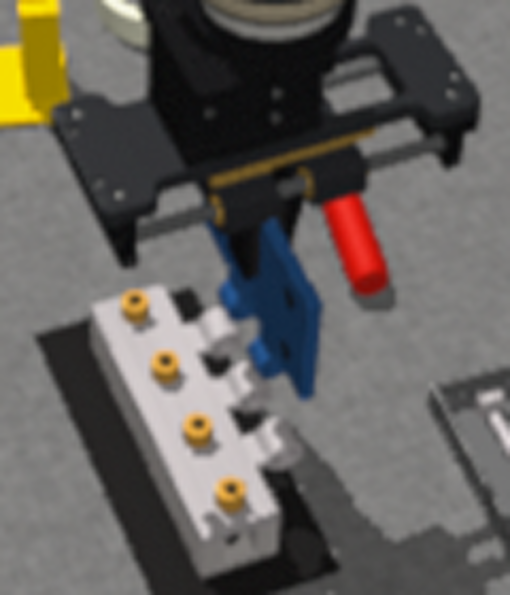

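View pics/t11c.png

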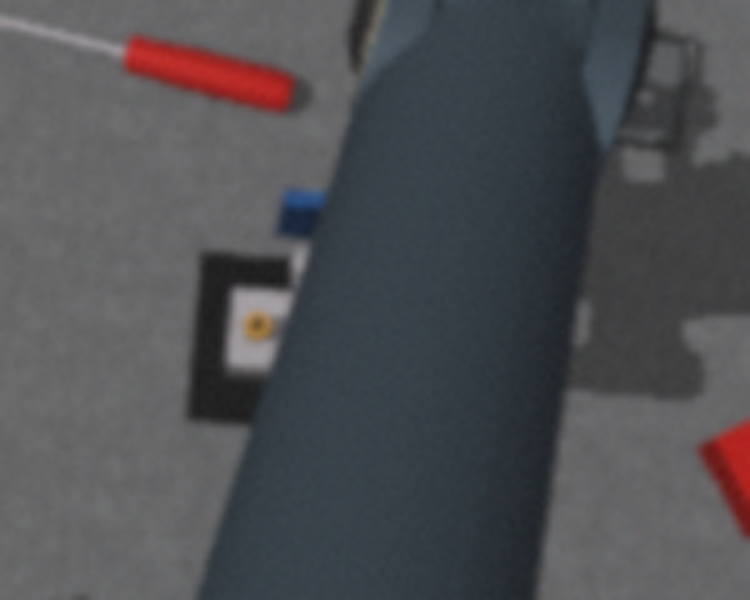

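The side view shows the leaf over the gaps, with its −y end edge at crop (320,300)–(310,390). I'll compare measured edges with the prediction.

```bash
python3 -c "
from h import *
np.set_printoptions(suppress=True,precision=4)
o=manip.observe();M=Ro.from_quat(np.roll(o['tool_rot'],-1)).as_matrix()
z=np.load('pics/s11.npz');P=cloud('side',z['d']);hsv=cv2.cvtColor(z['p'],cv2.COLOR_RGB2HSV)
b=(cv2.inRange(hsv,(100,90,25),(125,255,255))>0)&(abs(P[...,0]-.575)<.06)&(abs(P[...,1]+.037)<.1)&(P[...,2]>.05)
yj=np.array([.059,.9983]);xj=np.array([.9983,-.059]);B=np.array([.5743,-.0368])
Q=P[b];L=np.c_[(Q[:,:2]-B)@xj,(Q[:,:2]-B)@yj,Q[:,2]]
print(len(Q),np.percentile(L,[1,5,25,50,75,95,99],axis=0)*1000)
# plate face depth: points above plate bottom with y<-40
for y0 in(-60,-50,-40,-30):
    s=(abs(L[:,1]*1000-y0)<5)
    print(y0,s.sum(),(np.percentile(L[s],[5,50,95],axis=0)*1000).round(1).tolist())
k,l,st,c=cv2.connectedComponentsWithStats(b.astype(np.uint8));print(st[1:],)
img=z['p'][:,:,::-1].copy();img=cv2.resize(img[180:270,280:360],None,fx=7,fy=7-.4,interpolation=cv2.INTER_CUBIC)
org=o['position']+.056*M[:,2]
print('org',org)
pl=[]
for X in([4,-65,17],[4,-65,95],[-4,-65,17],[-4,-65,95]):
    w=org+np.array([*(xj*X[0]+yj*X[1]),X[2]])/1000;u=proj('side',w);pl.append(u);print(X,u.round(1))
    cv2.circle(img,(int((u[0]-280+.5)*7),int((u[1]-180+.5)*6.6)),3,(0,255,255),-1)
for y in(-28.5,-12.5,12.5,28.5):
    w=org+np.array([*(yj*y),0])/1000
    pts=[]
    for a in np.linspace(0,6.28,40):
        u=proj('side',w+.011*(np.cos(a)*np.array([*xj,0])+np.sin(a)*np.array([0,0,1])));pts.append(((u[0]-280+.5)*7,(u[1]-180+.5)*6.6))
    cv2.polylines(img,[np.array(pts,int)],1,(0,255,255),1)
for y in(-51,-31,-10,10,31,51):
    w=np.array([*(B+yj*y/1000),.039])
    pts=[]
    for a in np.linspace(0,6.28,40):
        u=proj('side',w+.011*(np.cos(a)*np.array([*xj,0])+np.sin(a)*np.array([0,0,1])));pts.append(((u[0]-280+.5)*7,(u[1]-180+.5)*6.6))
    cv2.polylines(img,[np.array(pts,int)],1,(0,255,0),1)
cv2.imwrite('pics/ov.png',img)
"
```

```text
579 [[-12.7231 -64.7963  85.6677]
 [ -7.5379 -63.9773  89.8351]
 [ -4.0714 -51.3364 119.3523]
 [ -3.3761 -28.0514 146.5149]
 [ -2.2024 -12.8409 174.8393]
 [  2.8887  22.5128 188.6975]
 [  5.5921  42.7621 190.4234]]
-60 119 [[-4.3, -64.7, 117.7], [-2.3, -62.7, 156.2], [3.2, -56.3, 188.5]]
-50 63 [[-4.6, -54.6, 119.5], [-3.5, -50.0, 161.9], [1.0, -45.5, 188.6]]
-40 62 [[-4.7, -44.2, 116.1], [-3.6, -40.1, 165.6], [1.0, -35.4, 189.6]]
-30 79 [[-6.9, -34.6, 88.1], [-3.5, -28.3, 147.7], [1.2, -25.5, 188.8]]
[[299 201  27  43 579]]
org [ 0.5751 -0.0373  0.0923]
[4, -65, 17] [323.7 243.8]
[4, -65, 95] [326.2 220.8]
[-4, -65, 17] [320.3 244.9]
[-4, -65, 95] [322.6 221.9]
```

View pics/ov.png

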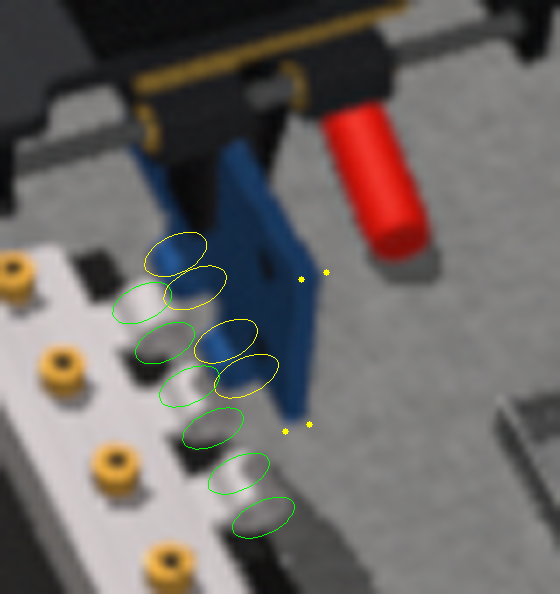

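```bash
python3 -c "
from h import *
z=np.load('pics/s11.npz');img=z['p'][195:250,293:333,::-1].copy()
img=np.clip(img.astype(float)*1.6,0,255).astype(np.uint8)
S=11
img=cv2.resize(img,None,fx=S,fy=S-.1,interpolation=cv2.INTER_NEAREST)
for (u,v) in((323.7,243.8),(326.2,220.8),(320.3,244.9),(322.6,221.9)):
    cv2.circle(img,(int((u-293+.5)*S),int((v-195+.5)*10.9)),3,(0,255,255),-1)
cv2.imwrite('pics/ov2.png',img)
"
```

```text
(no output)
```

View pics/ov2.png

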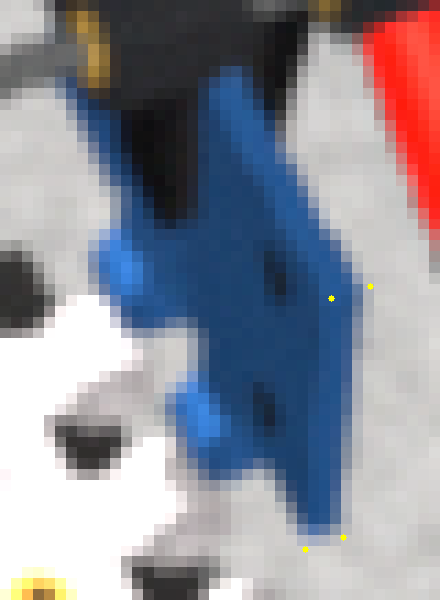

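The leaf seems offset about 2–3 mm in +y in the hand. I'll check against the initial images (leaf ends in the stand).

```bash
python3 -c "
from h import *
c=np.array([.519,.2838]);ly=np.array([-.947,.321]);lx=np.array([.321,.947])
ims=[]
for n,f,(u0,v0,w,h) in(('top','t0',(168,186,36,54)),('side','s0',(203,130,64,54))):
    z=np.load(f'pics/{f}.npz');img=np.clip(z['p'][v0:v0+h,u0:u0+w,::-1]*1.5,0,255).astype(np.uint8);S=8 if n=='side' else 11
    img=cv2.resize(img,None,fx=S,fy=S,interpolation=cv2.INTER_NEAREST)
    for X in([4,-65,118],[4,65,118],[-4,-65,118],[-4,65,118]):
        u=proj(n,np.array([*(c*1000+lx*X[0]+ly*X[1]),X[2]])/1000);print(n,X,u.round(1))
        cv2.circle(img,(int((u[0]-u0+.5)*S),int((u[1]-v0+.5)*S)),2,(0,0,255),-1)
    cv2.imwrite(f'pics/ov_{f}.png',img)
"
```

```text
top [4, -65, 118] [192.8 191. ]
top [4, 65, 118] [172.8 237.5]
top [-4, -65, 118] [195.7 192. ]
top [-4, 65, 118] [175.8 238.6]
side [4, -65, 118] [259.5 137.3]
side [4, 65, 118] [209.6 141.1]
side [-4, -65, 118] [259.7 139.4]
side [-4, 65, 118] [209.6 143.1]
```

View pics/ov_t0.png

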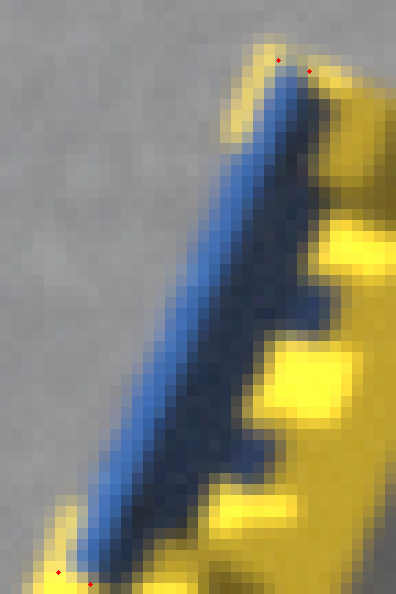

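View pics/ov_s0.png

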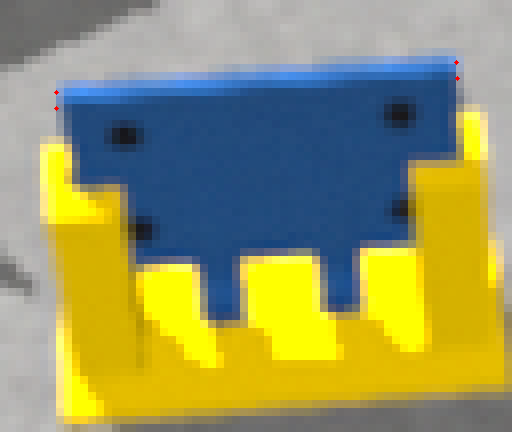

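Those bound the along-leaf offset to about ±1.5 mm. I'll lower until just above the fixed knuckles and compare directly there.

Request:
carry_out(deltas=[[[5,0,-0.8,5,0],[5,0,-0.9,10,0],[5,0,-1,15,0],[5,0,-1,20,0],[5,0,-1,24,0],[5,0,-1,26,0],[5,0,-1,26,0],[5,0,-1,26,0]]])

```text
t: 19.95
position: [0.5738, -0.0373, 0.1225]
tool_rot: [0.005, 0.728, 0.686, 0.005]
contact_force: [0.2, 0.2, -3.3]
gripper_width: 0.0076
```

```bash
cat > ov.py <<'E'
from h import *
import sys
f=sys.argv[1]
go(.5736,-.0372,.095,-3.4)
p,d=snap('side',f)
img=np.clip(p[190:260,285:333,::-1]*1.0,0,255).astype(np.uint8);S=11
img=cv2.resize(img,None,fx=S,fy=8.5,interpolation=cv2.INTER_CUBIC)
cv2.imwrite(f'pics/{f}c.png',img)
# profile along jamb y at knuckle top line: classify blue/white
B=np.array([.5743,-.0368]);yj=np.array([.059,.9983]);xj=np.array([.9983,-.059])
o=manip.observe()
for xo,zz in((-.008,.0465),(-.0078,o['position'][2]-.056+.0078)):
    row=[]
    for y in np.arange(-56,57,2):
        u=proj('side',[*(B+xj*xo+yj*y/1000),zz]);c=cv2.getRectSubPix(p,(1,1),(float(u[0]),float(u[1])))[0,0]
        row.append((int(y),int(c[2])-int(c[0]),int(c.sum()//3)))
    print(row)
E
python3 ov.py s12
```

```text
t 19.95 pos [ 0.5738 -0.0373  0.1225] yaw(y) -3.43 tilt [ 1.400e-02 -7.000e-04 -9.999e-01] F [ 0.2  0.2 -3.3] w 0.0076
delta [ 0.1 -0.6 27.5] roll -0.03
[(-56, -5, 111), (-54, -4, 109), (-52, -4, 117), (-50, -5, 138), (-48, -6, 166), (-46, -6, 178), (-44, -7, 180), (-42, -6, 179), (-40, -6, 176), (-38, -5, 172), (-36, -5, 166), (-34, -5, 156), (-32, -5, 134), (-30, -3, 97), (-28, -1, 61), (-26, -1, 36), (-24, -1, 33), (-22, -2, 44), (-20, -3, 63), (-18, -4, 91), (-16, -4, 105), (-14, -4, 112), (-12, -4, 113), (-10, -4, 130), (-8, -6, 156), (-6, -6, 176), (-4, -7, 183), (-2, -6, 181), (0, -6, 180), (2, -6, 174), (4, -5, 168), (6, -5, 158), (8, -4, 153), (10, -4, 135), (12, -3, 99), (14, -2, 57), (16, -1, 39), (18, -2, 44), (20, -3, 63), (22, -4, 88), (24, -5, 105), (26, -5, 111), (28, -4, 114), (30, -5, 121), (32, -5, 141), (34, -6, 162), (36, -6, 177), (38, -6, 181), (40, -6, 180), (42, -6, 178), (44, -6, 177), (46, -5, 177), (48, -5, 171), (50, -6, 156), (52, -5, 121), (54, -2, 78), (56, -1, 41)]
[(-56, -4, 142), (-54, -4, 122), (-52, -4, 119), (-50, -4, 117), (-48, -5, 113), (-46, -4, 99), (-44, -2, 85), (-42, 0, 77), (-40, 8, 72), (-38, 26, 67), (-36, 46, 58), (-34, 58, 53), (-32, 61, 52), (-30, 68, 56), (-28, 80, 66), (-26, 92, 75), (-24, 96, 80), (-22, 92, 80), (-20, 92, 77), (-18, 91, 77), (-16, 79, 81), (-14, 56, 91), (-12, 28, 105), (-10, 6, 114), (-8, -3, 120), (-6, -4, 122), (-4, -3, 125), (-2, -2, 123), (0, 1, 116), (2, 16, 97), (4, 34, 78), (6, 53, 58), (8, 57, 52), (10, 62, 50), (12, 69, 59), (14, 82, 70), (16, 90, 79), (18, 89, 81), (20, 89, 79), (22, 87, 78), (24, 73, 91), (26, 52, 114), (28, 25, 152), (30, 7, 183), (32, -4, 195), (34, -7, 180), (36, -5, 151), (38, -2, 129), (40, -2, 129), (42, -2, 130), (44, -2, 130), (46, -2, 128), (48, -2, 125), (50, -2, 123), (52, -2, 122), (54, -2, 123), (56, -2, 125)]
```

View pics/s12c.png

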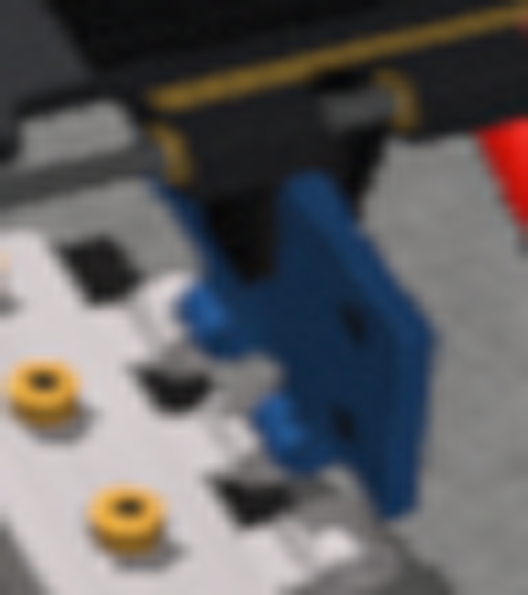

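Along the axis in the image, the fixed knuckles sit at −50..−32, −9..10 and 31..51, and the leaf knuckles at about −29..−13 and 13..26.5. Both gaps are met within about 1 mm, so I'll lower slowly.

Request:
carry_out(deltas=[[[5,0.3,-0.3,2,0],[5,0.4,-0.6,5,0],[5,0.4,-0.6,8,0],[5,0.4,-0.6,11,0],[5,0.4,-0.6,14,0],[5,0.4,-0.6,15,0],[5,0.4,-0.6,15,0],[5,0.4,-0.6,15,0]]])

```text
t: 21.0
position: [0.5735, -0.0369, 0.1076]
tool_rot: [0.005, 0.728, 0.686, 0.005]
contact_force: [-0.0, -0.8, -3.2]
gripper_width: 0.0075
```

```bash
python3 ov.py s13
```

```text
t 21.0 pos [ 0.5735 -0.0369  0.1076] yaw(y) -3.43 tilt [ 1.420e-02 -7.000e-04 -9.999e-01] F [-0.  -0.8 -3.2] w 0.0075
delta [-0.3 -0.1 12.6] roll -0.03
[(-56, -3, 113), (-54, -3, 110), (-52, -4, 111), (-50, -4, 114), (-48, -4, 117), (-46, -4, 121), (-44, -5, 134), (-42, -5, 155), (-40, -6, 173), (-38, -6, 177), (-36, -6, 176), (-34, -6, 169), (-32, -4, 146), (-30, -1, 98), (-28, 17, 54), (-26, 32, 37), (-24, 43, 40), (-22, 49, 49), (-20, 44, 58), (-18, 39, 67), (-16, 38, 70), (-14, 35, 77), (-12, 27, 87), (-10, 17, 102), (-8, 13, 127), (-6, 5, 154), (-4, -4, 174), (-2, -5, 181), (0, -6, 180), (2, -6, 180), (4, -5, 179), (6, -5, 176), (8, -5, 165), (10, -5, 137), (12, 6, 92), (14, 21, 54), (16, 37, 47), (18, 42, 49), (20, 42, 55), (22, 39, 65), (24, 35, 74), (26, 32, 81), (28, 29, 87), (30, 23, 95), (32, 15, 108), (34, 11, 131), (36, 3, 154), (38, -5, 176), (40, -6, 180), (42, -6, 179), (44, -6, 177), (46, -6, 177), (48, -6, 172), (50, -6, 156), (52, -5, 122), (54, -2, 78), (56, -1, 40)]
[(-56, -4, 125), (-54, -4, 123), (-52, -4, 124), (-50, -4, 146), (-48, -5, 174), (-46, -6, 192), (-44, -6, 198), (-42, -6, 195), (-40, -6, 173), (-38, 5, 128), (-36, 24, 86), (-34, 49, 60), (-32, 57, 52), (-30, 64, 56), (-28, 76, 65), (-26, 90, 77), (-24, 93, 79), (-22, 94, 78), (-20, 96, 78), (-18, 91, 79), (-16, 80, 87), (-14, 50, 119), (-12, 19, 162), (-10, -1, 199), (-8, -7, 210), (-6, -8, 209), (-4, -7, 208), (-2, -7, 200), (0, -6, 180), (2, 2, 135), (4, 19, 94), (6, 44, 62), (8, 56, 51), (10, 62, 52), (12, 68, 59), (14, 83, 71), (16, 92, 78), (18, 96, 80), (20, 97, 79), (22, 93, 78), (24, 84, 82), (26, 63, 100), (28, 33, 140), (30, 9, 180), (32, -5, 207), (34, -8, 210), (36, -7, 208), (38, -7, 206), (40, -7, 203), (42, -6, 190), (44, -6, 165), (46, -4, 128), (48, -2, 94), (50, -1, 91), (52, -2, 94), (54, -2, 93), (56, -1, 89)]
```

View pics/s13c.png

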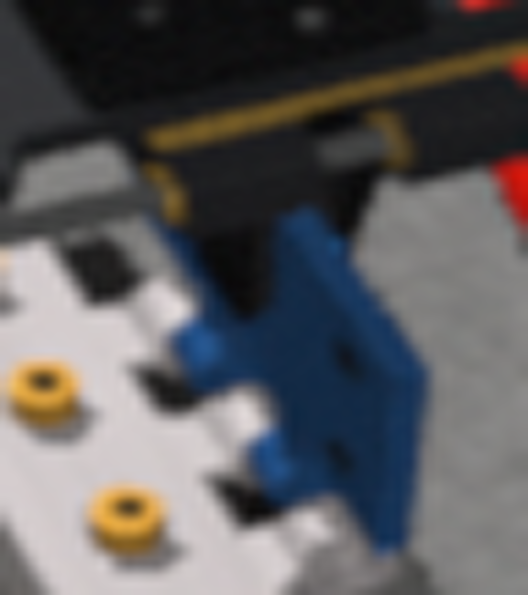

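The knuckles have entered the gaps with no contact. I'll lower the last 12.6 mm.

Request:
carry_out(deltas=[[[5,0,0,2.5,0],[5,0,0,5,0],[5,0,0,7.5,0],[5,0,0,10,0],[5,0,0,12,0],[5,0,0,12.6,0],[5,0,0,12.6,0],[5,0,0,12.6,0]]])

```text
t: 22.05
position: [0.5738, -0.0369, 0.0951]
tool_rot: [0.005, 0.728, 0.686, 0.005]
contact_force: [-0.1, -0.6, -3.2]
gripper_width: 0.0083
```

```bash
python3 ov.py s14; python3 - <<'E'
from h import *
z=np.load('pics/s14.npz');P=cloud('side',z['d']);hsv=cv2.cvtColor(z['p'],cv2.COLOR_RGB2HSV)
o=manip.observe();B=np.array([.5743,-.0368]);yj=np.array([.059,.9983]);xj=np.array([.9983,-.059])
for X in([4,-65,17],[4,-65,95],[-4,-65,17],[-4,-65,95]):
    print(X,proj('side',np.array([*(B+(xj*X[0]+yj*X[1])/1000),.039+X[2]/1000])).round(1))
img=z['p'][205:260,293:333,::-1];img=np.clip(img*1.4,0,255).astype(np.uint8);img=cv2.resize(img,None,fx=11,fy=10.8,interpolation=cv2.INTER_NEAREST)
for X in([4,-65,17],[4,-65,95],[-4,-65,17],[-4,-65,95]):
    u=proj('side',np.array([*(B+(xj*X[0]+yj*X[1])/1000),.039+X[2]/1000]));cv2.circle(img,(int((u[0]-292.5)*11),int((u[1]-204.5)*10.8)),3,(0,255,255),-1)
cv2.imwrite('pics/s14d.png',img)
L=np.dstack([(P[...,:2]-B)@xj,(P[...,:2]-B)@yj,P[...,2]])
b=(cv2.inRange(hsv,(100,90,25),(125,255,255))>0)&(abs(L[...,0])<.02)&(abs(L[...,1])<.07)&(P[...,2]>.03)
Q=L[b]*1000
for y0 in(-60,-50,-40,-30,-20):
    s=(abs(Q[:,1]-y0)<5)&(Q[:,2]>70)
    if s.sum():print(y0,s.sum(),np.percentile(Q[s],[5,50,95],axis=0).round(1).tolist())
E
```

```text
t 22.05 pos [ 0.5738 -0.0369  0.0951] yaw(y) -3.43 tilt [ 1.450e-02 -6.000e-04 -9.999e-01] F [-0.1 -0.6 -3.2] w 0.0083
delta [-0.3 -0.2  0.1] roll -0.03
[(-56, -4, 113), (-54, -4, 110), (-52, -3, 111), (-50, -3, 115), (-48, -4, 116), (-46, -4, 116), (-44, -4, 115), (-42, -4, 115), (-40, -4, 115), (-38, -5, 123), (-36, -4, 141), (-34, -5, 159), (-32, 1, 155), (-30, 17, 122), (-28, 52, 89), (-26, 82, 75), (-24, 93, 79), (-22, 94, 80), (-20, 92, 78), (-18, 91, 77), (-16, 84, 77), (-14, 61, 86), (-12, 28, 102), (-10, 3, 127), (-8, -6, 156), (-6, -6, 176), (-4, -6, 183), (-2, -5, 182), (0, -6, 180), (2, -6, 180), (4, -5, 180), (6, -6, 178), (8, -5, 171), (10, 2, 151), (12, 27, 114), (14, 60, 82), (16, 84, 77), (18, 92, 77), (20, 93, 78), (22, 90, 76), (24, 85, 77), (26, 70, 83), (28, 41, 98), (30, 13, 117), (32, -3, 141), (34, -6, 163), (36, -6, 178), (38, -6, 182), (40, -5, 182), (42, -5, 180), (44, -5, 178), (46, -5, 178), (48, -5, 172), (50, -6, 156), (52, -4, 122), (54, -3, 79), (56, -1, 40)]
[(-56, -4, 113), (-54, -4, 111), (-52, -3, 112), (-50, -4, 115), (-48, -4, 117), (-46, -4, 11
[... 531 characters left out ...]
3, 83), (28, 41, 99), (30, 13, 119), (32, -4, 143), (34, -6, 166), (36, -6, 180), (38, -6, 184), (40, -6, 184), (42, -6, 182), (44, -5, 181), (46, -5, 179), (48, -5, 173), (50, -5, 155), (52, -4, 122), (54, -2, 77), (56, -2, 43)]
[4, -65, 17] [321.8 257.9]
[4, -65, 95] [324.  236.7]
[-4, -65, 17] [318.5 259. ]
[-4, -65, 95] [320.5 237.8]
-60 94 [[-4.9, -64.1, 73.0], [-2.6, -62.0, 109.1], [2.7, -56.1, 135.3]]
-50 48 [[-5.0, -54.4, 74.7], [-4.1, -49.5, 113.5], [0.8, -45.9, 135.5]]
-40 50 [[-5.3, -44.6, 76.4], [-4.2, -39.9, 114.6], [-0.1, -35.5, 136.3]]
-30 49 [[-5.2, -34.5, 72.8], [-4.2, -30.0, 118.7], [0.9, -25.5, 137.1]]
-20 45 [[-5.0, -24.1, 76.4], [-4.1, -19.4, 114.0], [1.0, -16.5, 136.2]]
```

View pics/s14d.png

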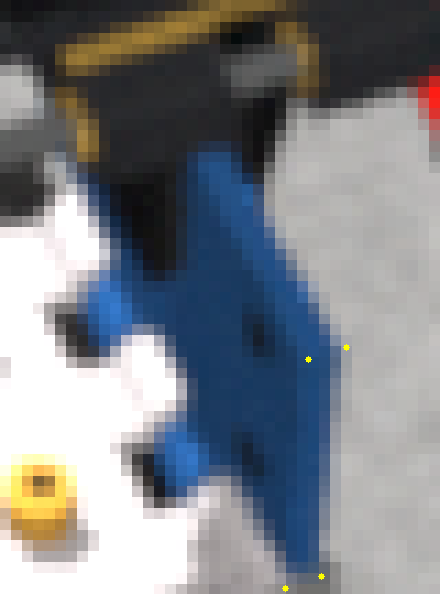

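View pics/s14c.png

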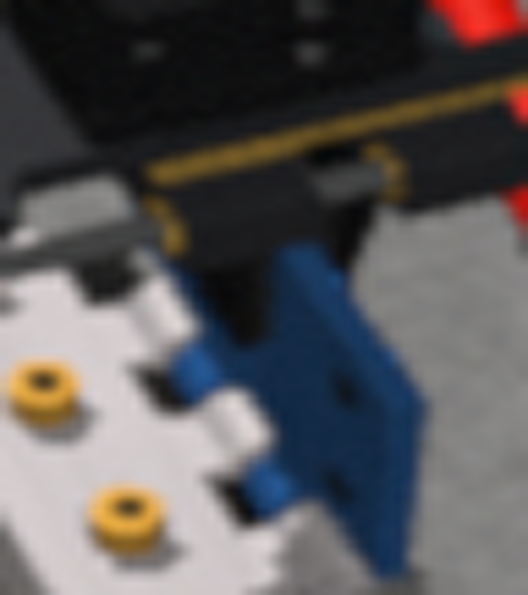

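The leaf knuckles fill the gaps centred within about 0.5 mm and level with the fixed ones. The wrist force is only the leaf's weight (−3.2 N, same as in free air). Last check of screws and stillness, then I'll hand in.

```bash
python3 - <<'E'
from h import *
from meas import heads
for c,a,X in heads('side','s14'): print(c.round(1),a,X.round(4))
o=manip.observe();print(abs(o['dq']).max(),o['position'],o['contact_force'],o['gripper_width'])
print(ticket.job_done())
E
```

```text
[288.5 235.7] 42 [ 0.5356 -0.0101  0.05  ]
[296.1 250.6] 45 [ 0.533  -0.0561  0.05  ]
[303.9 266. ] 53 [ 0.5305 -0.1011  0.05  ]
0.0013483491795102012 [ 0.5738115  -0.03688673  0.09514109] [-0.37937997 -1.20273819 -4.18480156] 0.007560365907261207
the job is handed in; nothing more can be done
None
```

I moved the spare brass screw from the red block into the empty end hole of the steel hinge leaf. I then lifted the full-size blue leaf out of the stand and lowered it between the fixed knuckles. The job was handed in with the leaf still held there; no verdict is reported.

- **Screws:** The new screw's head lies in line with the fitted ones and flat. In the last picture three heads, including the new one, had not moved. The hand hid the fourth, which was unmoved when last clearly seen, in the top view just after the screw went in.
- **Alignment:** The leaf's knuckles sat centred in their gaps within about 0.5 mm along the axis. The gripper stood within about 0.3 mm of the height and crosswise position I had worked out. It tilted about 0.8°, which I allowed for.
- **Holding:** At hand-in the arm was still and the grip was closed on the 8 mm plate at 7.6 mm. The wrist force was about −3.2 N just after lowering, as it was in free air, and −4.2 N at hand-in. Neither suggests it was pressing on the jamb.
- **Mended on the way:** The hand first gripped the screw about 5 mm off centre, so I opened, re-centred and gripped again. It was also about 6 mm off on the way down to the leaf, and I corrected that before closing.
- **Disagreements:** The two cameras differed by about 2 mm, so I used their mean. In the side view the plate's corners appeared about 1 px (2–3 mm) from where I predicted. I trusted the direct knuckle comparison instead, as the arm blocked the top camera. So the height rests mostly on the arm's own position reading.

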